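# Slide the birch coaster out over the mantel edge

### The arm

A 6-joint arm with a two-finger parallel gripper is mounted at the origin on the work surface. World frame = base frame: x ahead of the robot, y to its left, z up, the work surface at z = 0. Lengths are in m, angles in rad, forces in N, time in s.
With the tool pointing down it reaches from about 0.3 to 0.75 m from the base axis. Payload 8.5 kg.
Tool frame: the origin (TCP) lies on the centre line of the jaws, within the pads' length; the fingertips stand 8 mm ahead of it and the grasp point (between the pads) lies 11 mm behind it; z points along the fingers, y is the line along which they close (so a half turn about z gives the same grasp; the last joint's range is limited). The gripper opens to 88 mm and grips with 3 to 60 N. Pads are 18 mm wide; open, the fingers measure 123 mm over their backs; the gripper's body (75 mm by 187 mm) begins 45 mm behind the grasp point.
Start: joints at [-0.215, 0.381, 1.297, -0, 1.464, -0.215], TCP at [0.55, 0, 0.247] pointing down, gripper open.
Joint ranges: [-3.11, 3.11], [-0.89, 2.33], [0.22, 2.48], [-1.42, 4.56], [0.17, 2.85], [-2.88, 2.88]. Speed limits (rad/s): [2.39, 2.39, 3.14, 3.14, 3.14, 3.14].

### API

Orientations are given as a unit quaternion [w, x, y, z].
In Python, from cell import monitor, vision, workorder gives the robot as it stands. The module is installed in compiled form; this text tells all that it offers.
- The arm moves only by the tool send_rows, never from a script. Its argument "rows" is a list of rows, each an object with "fingers": the opening, from 0 (shut) to 1 (fully open); "dp": the shift along the world's x, y, z in cm, a list of three; "spin": the turn about the world's z in rad. A call has 1 to 5 rows; each row is the pose to reach, as a shift and turn from the pose commanded when the call began; what a row does not reach only later rows make up. A row lasts 1/10 s, in which the tool goes at most 50 mm and 8.59 degrees, less where a joint would pass 70% of its speed; a pose out of reach is approached as far as the arm can. A call with a gripper value outside its range is refused whole. The fingers move at their own pace and stop on an object; "force" is the grip in N (left out, the last holds). Time passes only in rows, so rows that repeat a pose let the fingers close. It gives the time, the measured TCP pose, the force, the opening and the grip force at its end, in the units of the state.
- monitor.state(): the state, without advancing time (a new reading comes with each control period).
- vision.capture(name): name is "scene" or "side" or "wrist"; returns a dict with "image" (420x560x3 uint8, blue, green, red), "camera_matrix" (3x3 intrinsics, pixels), "R" (3x3) and "t" (3): a world point X has camera coordinates R X + t. Camera axes: x right, y down, z forward; pixel columns grow to the right and rows downward; lengths in m; the calibration is good to about 2 mm. A picture is of the moment at which its call begins. There is no depth.
- workorder.sign_off(): hands the job in; it is judged then, once.
The state is a dict: "clock": time; "qpos": joint angles; "joint_vel": joint speeds; "tau": joint torques, N m; "tool_pos": TCP position; "eef_rot": TCP orientation; "contact_force": force on the tool from outside, world axes, zero at the start; "wrist_torque": the same for the moment, N m; "finger_gap": finger opening in m; "gripper_force": force on a finger pad.
Only numpy, scipy, OpenCV 4.12 (cv2) and the standard library are available. Lean on these libraries where they do the work, as an engineer would, in place of code of your own. Each camera call takes 0.05 s, during which the arm holds its last target. There are 200 camera calls.

### The job

Slide the round birch coaster flat along the slate mantel ledge, towards the front edge (the long one facing the robot), until it overhangs that edge by about 30 mm, so that someone can take it by its rim later. Only push or drag it with the fingers: do not pick it up or tip it. Leave the jar, dishes, planter and tealight cup standing where they are, and leave the coaster lying still.

Things in the scene. Friction and masses are not known exactly. Their poses are not given: they have to be found in the camera images.
- coaster_center (a point): Round flat birch coaster, a loose disc 100 mm in diameter and 10 mm thick, lying flat on the slate (about 60 g, weight and friction vary). The point is its centre, half-way up (5 mm above its underside); z points up. It starts 75 to 125 mm (centre) behind the front edge, in the middle or to either side.
- ledge_edge (a point): Fixed slate mantel ledge: dark slab 240 mm deep, 740 mm long, 30 mm thick, on a set-back brick course; its flat top is 70 mm above the work surface. The point is the middle of the top front edge, the long one facing the robot; x points horizontally inward across the slate (away from the robot), y along the edge, z up. The coaster's overhang is 50 mm minus the x of its centre in this frame.
- jar: Loose smoked glass jar with a shut hinged stainless lid, 80 mm in diameter, 104 mm tall (hinge block reaches 44 mm from the axis), standing on the slate; origin at the centre of its underside. Leave alone.
- dishes: Loose set of three stacked white ceramic dishes, one piece, 88 mm in diameter, 82 mm tall, on the slate; origin at the centre of its underside. Leave alone.
- planter: Loose terracotta mini planter with a succulent, 80 mm in diameter, 87 mm tall with plant, on the slate towards one end; origin at the centre of its underside. Leave alone.
- tealight: Loose brass tealight cup, 60 mm in diameter, 40 mm tall, on the slate towards the other end; origin at the centre of its underside. Leave alone.
- ledge: The same slate ledge as a body, axes as above; origin at the centre of its underside, on the work surface (120 mm in from the front edge, 70 mm below its top).
- coaster: The same coaster as a body; origin at the centre of its underside, 5 mm below the centre point.
Mind the look-alikes: they are no part of the job. What is shaped like the coaster but black or turquoise is not meant.

How it is judged:
By the outcome, as a careful person would: the job done as asked, in the order asked, and still so for the second after the job is handed in, with the robot touching nothing.
It also fails if it takes over 40 s, if anything falls off the work surface, if the arm or the gripper's body presses on something with over 40 N, if the wrist force passes 120 N, or if a joint passes its speed limit or range.

## Working session

There is one attempt and no reset: what is moved stays moved. The work goes in short steps, Python scripts to look and compute and a tool call to move; the robot and the scene stay as the last step left them, time stands still between calls to the robot, and variables do not carry over. Pictures are saved under pics/ and viewed, at most 10 in all, crops included, and the job is handed in when it is done.

Besides the shell and the picture viewer there is one more tool, called after "Emit:" by a JSON object that holds its "api" and its "payload". send_rows: Moves the arm, as the interface text tells. Its arguments: {"type":"object","properties":{"rows":{"type":"array"},"force":{"type":"number"}},"required":["rows"]}

```bash
mkdir -p pics; cat > h.py <<'E'
from cell import monitor, vision, workorder
import cv2, numpy as np, pickle
def cap(n,tag):
    c=vision.capture(n); cv2.imwrite(f'pics/{tag}.png',c['image']); pickle.dump(c,open(f'{tag}.pkl','wb')); return c
def load(tag): return pickle.load(open(f'{tag}.pkl','rb'))
def P(c): return np.array(c['camera_matrix'])@np.c_[c['R'],c['t']]
def tri(c1,p1,c2,p2):
    X=cv2.triangulatePoints(P(c1),P(c2),np.array(p1,float).reshape(2,1),np.array(p2,float).reshape(2,1)); return (X[:3]/X[3]).ravel()
def onz(c,p,z):
    R=np.array(c['R']);C=-R.T@np.array(c['t']).ravel()
    d=R.T@np.linalg.inv(c['camera_matrix'])@np.array([p[0],p[1],1.]); return C+d*(z-C[2])/d[2]
def proj(c,X):
    q=P(c)@np.append(X,1); return q[:2]/q[2]
E
python3 - <<'E'
from h import *
a=cap('scene','scene0'); b=cap('side','side0')
for c in (a,b): print((-np.array(c['R']).T@np.array(c['t']).ravel()).round(3))
print(monitor.state())
E
```

```text
[ 1.064 -0.301  1.041]
[ 0.48  -0.693  0.739]
{'clock': 0.1, 'qpos': array([-2.15333784e-01,  3.81144561e-01,  1.29808054e+00, -2.06723223e-05,
        1.46357786e+00, -2.15312851e-01]), 'joint_vel': array([ 0.00065487, -0.00140653, -0.0032913 , -0.00057469, -0.00099494,
       -0.00274174]), 'tau': array([ 3.42670668e-03, -4.38650107e+01, -2.24912524e+01,  7.15119881e-02,
        3.42038926e-02, -1.57015911e-04]), 'tool_pos': array([5.49794233e-01, 1.89966361e-05, 2.46226162e-01]), 'eef_rot': array([-5.03906244e-04,  7.07113266e-01,  7.07100037e-01, -3.35247726e-04]), 'contact_force': array([0.4898592 , 0.5421175 , 0.52036724]), 'wrist_torque': array([ 0.02157597,  0.03449112, -0.02923193]), 'gripper_force': 0.0, 'finger_gap': 0.08827408866054656}
```

View pics/scene0.png

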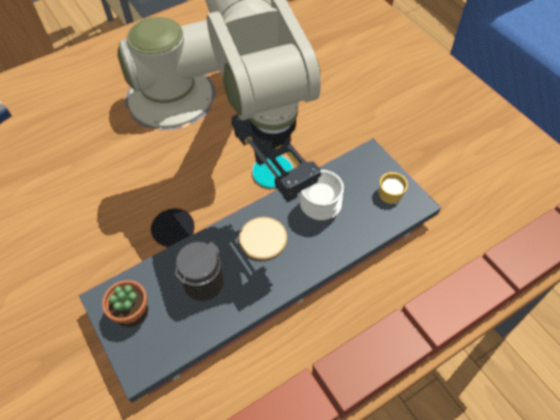

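View pics/side0.png

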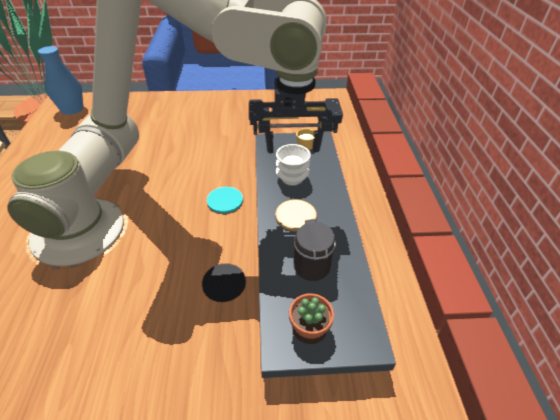

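Candidates: the birch disc at scene (264,238) / side (296,215), the black disc at scene (173,227) and the turquoise disc at scene (272,171). I choose the birch one, which lies on the slate between the jar and the dishes. Next I check it in a close crop and measure it.

```bash
python3 - <<'E'
from h import *
a=load('scene0');b=load('side0')
A=cv2.resize(a['image'][130:320,70:350],None,fx=2.8,fy=2.8,interpolation=cv2.INTER_CUBIC)
B=cv2.resize(b['image'][125:365,230:400],None,fx=2.4,fy=2.4,interpolation=cv2.INTER_CUBIC)
cv2.imwrite('pics/cropA.png',A);cv2.imwrite('pics/cropB.png',B)
for c,p in((a,(264,238)),(b,(296,213))):
    hsv=cv2.cvtColor(c['image'],cv2.COLOR_BGR2HSV); print(hsv[p[1],p[0]])
    m=cv2.inRange(hsv,(10,50,130),(30,200,255)); n,l,s,ce=cv2.connectedComponentsWithStats(m)
    k=l[p[1],p[0]]; print(s[k],ce[k])
    cn=max(cv2.findContours((l==k).astype('uint8'),0,2)[0],key=len); print(cv2.fitEllipse(cv2.convexHull(cn)))
E
```

```text
[ 22  57 254]
[ 239  217   48   42 1626] [262.799508   237.48093481]
((262.81378173828125, 237.4849090576172), (42.735076904296875, 48.35723876953125), 87.30811309814453)
[ 27  22 255]
[     0      0    560    420 159243] [320.81294625 176.89845708]
((342.1577453613281, 171.76968383789062), (497.15313720703125, 754.6148071289062), 105.23643493652344)
```

View pics/cropA.png

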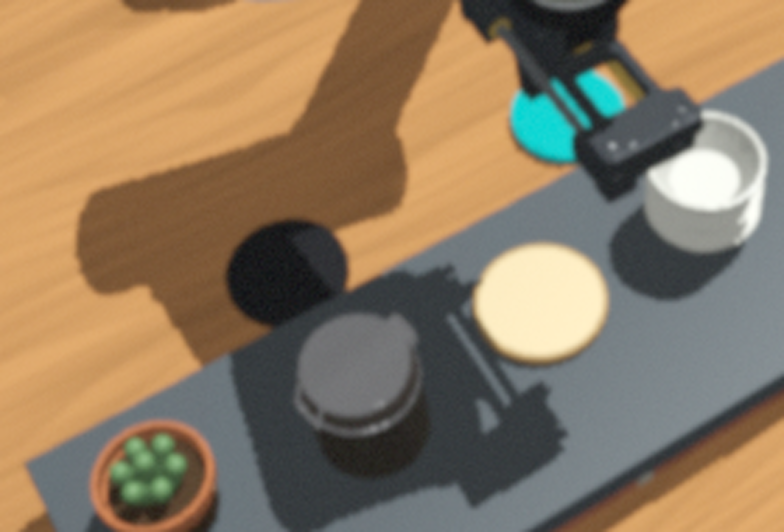

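View pics/cropB.png

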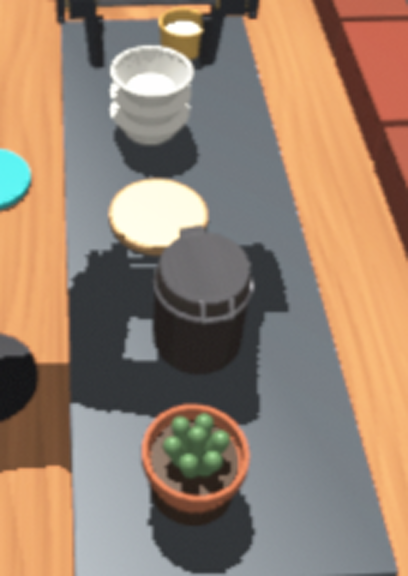

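The crops confirm it: the pale birch disc is centred at scene (263,237) and side (296,213), between the jar at scene (198,260) and the dishes at scene (322,189). The front edge runs from (80,296) to (350,151) in the scene picture.

```bash
python3 - <<'E'
from h import *
a=load('scene0');b=load('side0')
A=lambda x,y:(70+x/2.8,130+y/2.8)
B=lambda x,y:(230+x/2.4,125+y/2.4)
t=lambda p,q:tri(a,A(*p),b,B(*q)).round(4)
print('coaster top',t((541,300),(158.5,213)))
print('corner',t((27,464),(77,574)))
for p in((27,464),(480,224),(784,60)): print('edge A',onz(a,A(*p),.07).round(4))
for p in((77,574),(69,300),(63,40)): print('edge B',onz(b,B(*p),.07).round(4))
print('jar lid',t((357,365),(204,270)),'dish rim',t((707,170),(151,75)),'planter',t((153,478),(196,452)))
print(onz(a,A(541,300),.08),onz(b,B(158.5,213),.08))
E
```

```text
coaster top [ 0.5585 -0.0396  0.0763]
corner [ 0.4735 -0.4095  0.0755]
edge A [ 0.4726 -0.4117  0.07  ]
edge A [ 0.4704 -0.0417  0.07  ]
edge A [0.4661 0.2542 0.07  ]
edge B [ 0.4697 -0.403   0.07  ]
edge B [ 0.4671 -0.1451  0.07  ]
edge B [0.4648 0.2763 0.07  ]
jar lid [ 0.5802 -0.1916  0.162 ] dish rim [0.5616 0.1051 0.1391] planter [ 0.5606 -0.3389  0.1242]
[ 0.55981476 -0.04016748  0.08      ] [ 0.55879502 -0.04470396  0.08      ]
```

Emit:
{"api": "send_rows", "payload": {"rows": [{"fingers": 0,"dp": [4.5,-2,0],"spin": 0},{"fingers": 0,"dp": [9.5,-4.2,0],"spin": 0},{"fingers": 0,"dp": [9.5,-4.2,-4],"spin": 0},{"fingers": 0,"dp": [9.5,-4.2,-8],"spin": 0},{"fingers": 0,"dp": [9.5,-4.2,-12],"spin": 0}]}}

```text
clock: 0.6
tool_pos: [0.6449, -0.0422, 0.1247]
eef_rot: [-0.0, 0.707, 0.707, -0.0]
contact_force: [0.6, 0.5, -0.5]
finger_gap: 0.0504
gripper_force: 0.0
```

Emit:
{"api": "send_rows", "payload": {"rows": [{"fingers": 0,"dp": [0,0,-2],"spin": 0},{"fingers": 0,"dp": [0,0,-3.2],"spin": 0},{"fingers": 0,"dp": [0,0,-3.2],"spin": 0},{"fingers": 0,"dp": [0,0,-3.2],"spin": 0}]}}

```text
clock: 1.0
tool_pos: [0.6455, -0.0421, 0.0958]
eef_rot: [0.001, 0.707, 0.707, 0.0]
contact_force: [0.3, -0.2, 0.2]
finger_gap: 0.0182
gripper_force: 0.0
```

```bash
python3 - <<'E'
from h import *
b=cap('side','side1'); s=monitor.state(); print(s['tool_pos'],s['contact_force'],s['finger_gap'])
cv2.imwrite('pics/crop1.png',cv2.resize(b['image'][130:280,230:400],None,fx=4,fy=4,interpolation=cv2.INTER_CUBIC))
E
```

```text
[ 0.64564707 -0.04211717  0.09623346] [-0.06846472 -0.31433623  0.91565597] 0.014503208528546549
```

View pics/crop1.png

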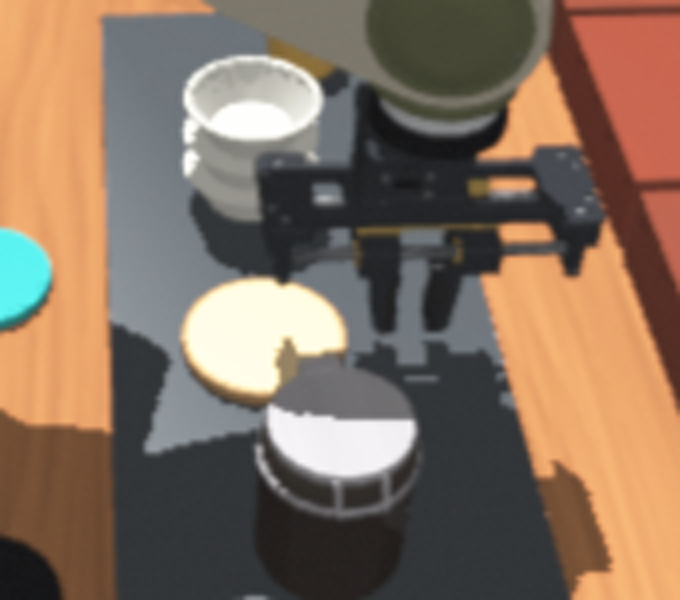

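The closing fingers stand behind the coaster (crop disc (264,338), fingertips about (385,328) and (435,330)), clear of the jar and dishes. I lower them the rest of the way.

Emit:
{"api": "send_rows", "payload": {"rows": [{"fingers": 0,"dp": [0,0,-0.7],"spin": 0},{"fingers": 0,"dp": [0,0,-1.2],"spin": 0},{"fingers": 0,"dp": [0,0,-1.3],"spin": 0},{"fingers": 0,"dp": [0,0,-1.3],"spin": 0},{"fingers": 0,"dp": [0,0,-1.3],"spin": 0}]}}

```text
clock: 1.55
tool_pos: [0.6451, -0.042, 0.0819]
eef_rot: [0.0, 0.707, 0.707, 0.0]
contact_force: [0.1, -0.5, 0.7]
finger_gap: 0.0007
gripper_force: 0.0
```

Emit:
{"api": "send_rows", "payload": {"rows": [{"fingers": 0,"dp": [-0.8,0,0],"spin": 0},{"fingers": 0,"dp": [-1.4,0,0],"spin": 0},{"fingers": 0,"dp": [-1.8,0,0],"spin": 0},{"fingers": 0,"dp": [-2.2,0,0],"spin": 0},{"fingers": 0,"dp": [-2.6,0,0],"spin": 0}]}}

```text
clock: 2.05
tool_pos: [0.6187, -0.042, 0.0819]
eef_rot: [0.0, 0.707, 0.707, 0.0]
contact_force: [1.0, 0.5, 0.4]
finger_gap: 0.0005
gripper_force: 0.2
```

Emit:
{"api": "send_rows", "payload": {"rows": [{"fingers": 0,"dp": [-0.4,0,0],"spin": 0},{"fingers": 0,"dp": [-0.8,0,0],"spin": 0},{"fingers": 0,"dp": [-1.2,0,0],"spin": 0},{"fingers": 0,"dp": [-1.6,0,0],"spin": 0},{"fingers": 0,"dp": [-2.0,0,0],"spin": 0}]}}

```text
clock: 2.55
tool_pos: [0.5987, -0.042, 0.0818]
eef_rot: [0.0, 0.707, 0.707, 0.0]
contact_force: [1.5, -0.0, -0.1]
finger_gap: 0.0003
gripper_force: 0.4
```

Emit:
{"api": "send_rows", "payload": {"rows": [{"fingers": 0,"dp": [-0.4,0,0],"spin": 0},{"fingers": 0,"dp": [-0.8,0,0],"spin": 0},{"fingers": 0,"dp": [-1.1,0,0],"spin": 0},{"fingers": 0,"dp": [-1.1,0,0],"spin": 0}]}}

```text
clock: 2.95
tool_pos: [0.5875, -0.042, 0.0817]
eef_rot: [-0.0, 0.707, 0.707, -0.0]
contact_force: [0.2, -0.5, -0.1]
finger_gap: 0.0003
gripper_force: 0.0
```

```bash
python3 - <<'E'
from h import *
b=cap('side','side2'); a=cap('scene','scene2'); s=monitor.state(); print(s['tool_pos'],s['contact_force'])
A=cv2.resize(a['image'][170:300,190:340],None,fx=2.6,fy=2.6,interpolation=cv2.INTER_CUBIC)
B=cv2.resize(b['image'][150:280,230:380],None,fx=2.6,fy=2.6,interpolation=cv2.INTER_CUBIC)
cv2.imwrite('pics/crop2.png',np.hstack([A,B]))
E
```

```text
[ 0.58784965 -0.04198837  0.0816693 ] [0.00770052 1.09536948 0.13164074]
```

View pics/crop2.png

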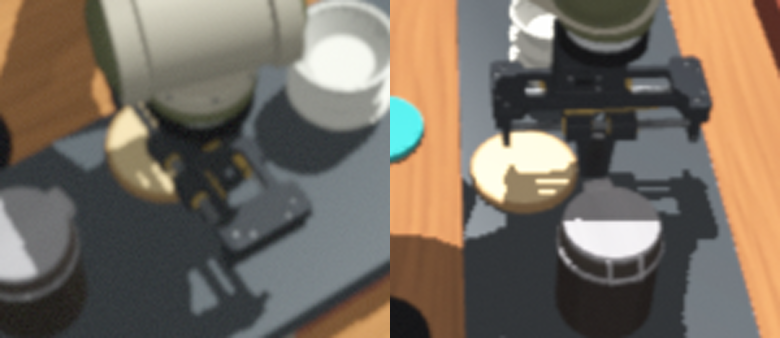

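The disc (side crop top face 470–579 × 131–207, centre about (281.7,215) in the full picture) has moved towards the edge and lies flat with the fingers at its rear rim.

```bash
python3 - <<'E'
from h import *
b=load('side2')
B=lambda x,y:(230+(x-390)/2.6,150+y/2.6)
print(onz(b,B(524.5,169),.08), onz(b,B(470,172),.08), onz(b,B(463,180),.07))
E
```

```text
[ 0.52394937 -0.04744258  0.08      ] [ 0.47341787 -0.04914877  0.08      ] [ 0.46664921 -0.04949493  0.07      ]
```

Emit:
{"api": "send_rows", "payload": {"rows": [{"fingers": 0,"dp": [-0.4,0,0],"spin": 0},{"fingers": 0,"dp": [-0.8,0,0],"spin": 0},{"fingers": 0,"dp": [-1.2,0,0],"spin": 0},{"fingers": 0,"dp": [-1.6,0,0],"spin": 0},{"fingers": 0,"dp": [-2.0,0,0],"spin": 0}]}}

```text
clock: 3.55
tool_pos: [0.5675, -0.042, 0.0817]
eef_rot: [-0.0, 0.707, 0.707, -0.0]
contact_force: [0.9, 0.9, 0.4]
finger_gap: 0.0002
gripper_force: 0.1
```

Emit:
{"api": "send_rows", "payload": {"rows": [{"fingers": 0,"dp": [-0.4,0,0],"spin": 0},{"fingers": 0,"dp": [-0.8,0,0],"spin": 0},{"fingers": 0,"dp": [-1.1,0,0],"spin": 0},{"fingers": 0,"dp": [-1.3,0,0],"spin": 0},{"fingers": 0,"dp": [-1.3,0,0],"spin": 0}]}}

```text
clock: 4.05
tool_pos: [0.5548, -0.042, 0.0818]
eef_rot: [-0.0, 0.707, 0.707, -0.0]
contact_force: [0.2, 0.6, 0.6]
finger_gap: 0.0001
gripper_force: 0.0
```

Emit:
{"api": "send_rows", "payload": {"rows": [{"fingers": 0,"dp": [1,0,0],"spin": 0},{"fingers": 0,"dp": [4,0,0],"spin": 0},{"fingers": 0,"dp": [8,0,0],"spin": 0},{"fingers": 0,"dp": [9,0,3],"spin": 0},{"fingers": 0,"dp": [9,0,3],"spin": 0}]}}

```text
clock: 4.55
tool_pos: [0.6482, -0.0423, 0.1145]
eef_rot: [0.003, 0.707, 0.707, 0.002]
contact_force: [0.8, 0.0, -0.1]
finger_gap: 0.0005
gripper_force: 0.0
```

```bash
python3 - <<'E'
from h import *
b=cap('side','side3'); a=cap('scene','scene3'); s=monitor.state(); print(s['tool_pos'],s['clock'])
A=cv2.resize(a['image'][180:280,200:300],None,fx=4,fy=4,interpolation=cv2.INTER_CUBIC)
B=cv2.resize(b['image'][170:270,230:330],None,fx=4,fy=4,interpolation=cv2.INTER_CUBIC)
cv2.imwrite('pics/crop3.png',np.hstack([A,B]))
E
```

```text
[ 0.6452293  -0.04190806  0.11162121] 4.65
```

View pics/crop3.png

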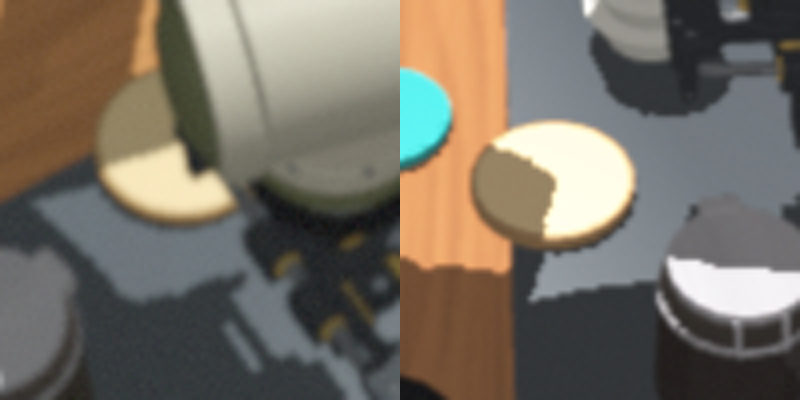

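The disc overhangs the front edge (side crop: disc 472–636 wide, edge line from (508,100) to (512,270)), lying flat and clear of the fingers. I work out the overhang.

```bash
python3 - <<'E'
from h import *
b=load('side3');a=load('scene3')
B=lambda x,y:(230+(x-400)/4,170+y/4)
print(onz(b,B(554,179),.08), onz(b,B(472,182),.08),onz(b,B(636,182),.08))
for p in((508,100),(512,270),(513,350)): print(onz(b,B(*p),.07))
for z,p in((.08,(96,140)),(.07,(30,190)),(.08,(183,218))): print('A',onz(a,(200+p[0]/4,180+p[1]/4),z))
E
```

```text
[ 0.49211214 -0.04522337  0.08      ] [ 0.44278516 -0.0456267   0.08      ] [ 0.54135097 -0.04988216  0.08      ]
[0.46485642 0.03731806 0.07      ]
[ 0.46580898 -0.10797343  0.07      ]
[ 0.4657065 -0.1662439  0.07     ]
A [ 0.46732579 -0.0822074   0.08      ]
A [ 0.46980968 -0.12492416  0.07      ]
A [ 0.53454785 -0.06753402  0.08      ]
```

Emit:
{"api": "send_rows", "payload": {"rows": [{"fingers": 0,"dp": [0,0,-3],"spin": 0},{"fingers": 0,"dp": [-2,0,-3],"spin": 0},{"fingers": 0,"dp": [-5,0,-3],"spin": 0},{"fingers": 0,"dp": [-7.5,0,-3],"spin": 0},{"fingers": 0,"dp": [-8.5,0,-3],"spin": 0}]}}

```text
clock: 5.15
tool_pos: [0.5574, -0.0416, 0.0811]
eef_rot: [-0.001, 0.707, 0.707, -0.001]
contact_force: [0.6, -0.4, -0.2]
finger_gap: 0.0005
gripper_force: 0.0
```

Emit:
{"api": "send_rows", "payload": {"rows": [{"fingers": 0,"dp": [-0.3,0,0],"spin": 0},{"fingers": 0,"dp": [-0.6,0,0],"spin": 0},{"fingers": 0,"dp": [-0.9,0,0],"spin": 0},{"fingers": 0,"dp": [-1.1,0,0],"spin": 0},{"fingers": 0,"dp": [-1.1,0,0],"spin": 0}]}}

```text
clock: 5.65
tool_pos: [0.5491, -0.042, 0.0817]
eef_rot: [0.0, 0.707, 0.707, 0.0]
contact_force: [0.7, 0.7, 0.1]
finger_gap: 0.0002
gripper_force: 0.0
```

Emit:
{"api": "send_rows", "payload": {"rows": [{"fingers": 0,"dp": [1,0,0],"spin": 0},{"fingers": 0,"dp": [4,0,0],"spin": 0},{"fingers": 0,"dp": [8,0,0],"spin": 0},{"fingers": 0,"dp": [9.5,0,4],"spin": 0},{"fingers": 0,"dp": [9.5,0,8],"spin": 0}]}}

```text
clock: 6.15
tool_pos: [0.6459, -0.0419, 0.1613]
eef_rot: [-0.001, 0.707, 0.707, -0.0]
contact_force: [-0.0, -1.1, 0.7]
finger_gap: 0.0001
gripper_force: 0.0
```

Emit:
{"api": "send_rows", "payload": {"rows": [{"fingers": 0,"dp": [0,0,5],"spin": 0},{"fingers": 0,"dp": [0,0,9],"spin": 0},{"fingers": 0,"dp": [0,0,9],"spin": 0},{"fingers": 0,"dp": [0,0,9],"spin": 0}]}}

```text
clock: 6.55
tool_pos: [0.6444, -0.0419, 0.2519]
eef_rot: [0.0, 0.707, 0.707, 0.0]
contact_force: [-0.6, -0.5, -1.0]
finger_gap: 0.0001
gripper_force: 0.0
```

```bash
python3 - <<'E'
from h import *
b=cap('side','side4'); a=cap('scene','scene4')
A=cv2.resize(a['image'][180:280,200:300],None,fx=4,fy=4,interpolation=cv2.INTER_CUBIC)
B=cv2.resize(b['image'][170:270,230:330],None,fx=4,fy=4,interpolation=cv2.INTER_CUBIC)
cv2.imwrite('pics/crop4.png',np.hstack([A,B]))
E
```

```text
(no output)
```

View pics/crop4.png

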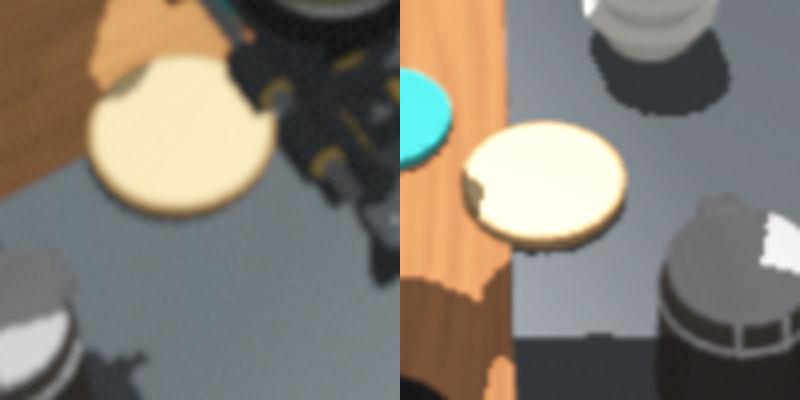

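The disc now spans 462–627 in the side half (edge still near x=510) and is centred at about (183,131) in the scene half. It lies flat, with the jar and dishes where they were. I check the final overhang from both views.

```bash
python3 - <<'E'
from h import *
b=load('side4');a=load('scene4');a0=load('scene0')
s=onz(b,(230+144.5/4,170+179/4),.08); c=onz(a,(200+183/4,180+131/4),.08)
print(s,50-(s[0]-.4654)*1e3, c,50-(c[0]-.4700)*1e3)
for t in ('scene','side'):
    d=cv2.absdiff(load(t+'0')['image'],load(t+'4')['image']); print(t,d.mean())
E
```

```text
[ 0.48639174 -0.0449766   0.08      ] 29.008256517024112 [ 0.48764363 -0.04014516  0.08      ] 32.356370831702684
scene 11.707057823129253
side 12.326380385487528
```

Both views agree: the overhang is 29 to 32 mm.

```bash
python3 -c "from cell import workorder; print(workorder.sign_off())"
```

```text
the job is handed in; nothing more can be done
None
```

The birch coaster was pushed flat along the ledge to overhang the front edge by about 30 mm (29 mm in the side view, 32 mm in the scene view), the pushes stayed clear of the jar, dishes, planter and tealight, and the job is handed in.

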